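Top up the dish pile and hold the carrier gate open

TASK

I am about to slide the pile of Petri dishes into the empty bay of the carrier and need both my hands for it. First lift the two loose dishes, kept level, one after the other squarely onto the pile; then squeeze the carrier's safety catch towards its lug as far as it goes, then the bolt catch likewise towards its own lug, swing the gate out past its check and finish holding the sprung gate wide open, at about a right angle. Leave the beaker, the timer and the tweezers where they are.

Things in the scene. Friction and masses are not known exactly. Their poses are not given: they have to be found in the camera images.
- dish_base: bottom dish of the pile, standing on the bench. All four loose dishes are alike: clear 60 mm Petri dishes with a tan agar layer, round, 60 mm across, 15 mm high, 30 g; origin at the centre of the underside, z up; a dish stands flat on the one below (15 mm per dish)
- dish_second: second dish, standing on dish_base, so the pile is 30 mm high at the start; same dish, origin at the centre of its underside
- dish_loose_1: one of the two loose dishes, lying flat on the bench away from the pile; to be stacked (in either order); origin at the centre of its underside
- dish_loose_2: the other loose dish, the same in every way
- dish_carrier: dish carrier, fixed: open-topped aluminium frame with clear panels, 140 (x) x 180 (y) x 110 mm high, four dishes in its right bay, left bay empty; origin at the centre of its underside, own -x points out of the gate side to the robot, +y to the latch side. Side carrying bars 20 mm out; a corner plate with the ball check, 12 mm high, reaches 62 mm out in front on the hinge side
- gate: gate in the carrier's front: clear leaf, lock rail on top; 168 mm from hinge axis to free edge, 12 mm (lowest point) to 112 mm (rail top) above the bench, rail 30 mm deep; origin on the vertical hinge axis at bench height, own +y along the leaf to the free edge, +x inwards. Two paddles and two lugs stand on the rail, up to 158 mm above the bench, free all round
- gate_swing (a joint): gate angle, rad: 0 shut, grows as the free edge swings out (counter-clockwise from above), stop at 1.62. A damped spring pulls it shut (about 0.25 N m when wide). From about 0.55 to 0.85 it rides over a sprung ball check (up to 0.6 N m in all); let go past the check it falls back to rest ajar on it at about 0.85, so it must be held to stay wide
- gate_hinge (a point): point on the gate's vertical hinge axis, 112 mm above the bench
- safety_slide (a joint): travel of the safety catch, m: 0 in the bolt's way, up to 0.014 squeezed fully towards its lug (gate's +x, inwards); friction about 3 N, it stays where it is left. Until it has moved 10 mm its foot stands behind the bolt bar and the bolt cannot be drawn
- safety_paddle (a point): middle of the safety catch's upright moving paddle, 59 mm from the hinge axis along the gate: 6 mm thick along the gate's x, 24 mm wide along the gate's y, from 120 to 158 mm above the bench, this point 140 mm
- safety_lug (a point): middle (140 mm up) of the fixed lug that the safety paddle is squeezed towards, on its inner side (gate's +x): 6 mm thick, 24 mm wide, same height; centres 26 mm apart at the start (32 mm over both), 12 mm when squeezed
- bolt_slide (a joint): travel of the bolt, m: 0 shot into the keeper, up to 0.012 squeezed fully towards its lug (gate's -y, to the hinge); a spring (4.5 to 6.3 N) shoots it out again when let go. From 0.010 its nose is clear of the keeper and the gate can swing; once the gate is out of the keeper the bolt may be let go
- bolt_paddle (a point): middle of the bolt catch's upright moving paddle, 140 mm from the hinge axis along the gate: 6 mm thick along the gate's y, 24 mm wide along the gate's x, from 120 to 158 mm above the bench, this point 140 mm
- bolt_lug (a point): middle (140 mm up) of the fixed lug that the bolt paddle is squeezed towards, 110 mm from the hinge axis: 6 mm thick, 24 mm wide, same height; centres 30 mm apart at the start (36 mm over both), 18 mm when squeezed
- beaker: small empty glass beaker, 56x61x71 mm, a bystander; origin at the centre of its underside
- timer: white bench timer, 64x64x17 mm, a bystander; origin at the centre of its underside
- tweezers: steel tweezers lying on the bench, 11x122x8 mm, a bystander; origin at the centre of the underside
Not all that is in view belongs to the job. Leave any orange look-alike of the dish_loose_1 alone.

How it is judged (in metres and radians):
On the way, in this order (a step that is already met when the one before it is completed fails the run):
1. both loose dishes stand released on the pile, within 5 mm of the bottom dish's centre (horizontal distance between each of dish_second, dish_loose_1, dish_loose_2 and dish_base below 0.005 m and height (world z) of dish_loose_1 between 0.027 and 0.048 m and height (world z) of dish_loose_2 between 0.027 and 0.048 m and contact force between the fingers and dish_loose_1 below 0.05 N and contact force between the fingers and dish_loose_2 below 0.05 N), for 0.2 s.
2. the safety catch is squeezed back clear of the bolt bar (at least 11 mm) (value of joint safety_slide above 0.011 m), for 0.1 s.
3. the bolt catch is squeezed and the bolt drawn from the keeper (at least 10 mm) (value of joint bolt_slide above 0.01 m), for 0.1 s.
4. the gate has swung out past its ball check (beyond 1.0 rad) (value of joint gate_swing above 1 rad), for 0.05 s.
At the end, for the whole second after the job is handed in: The fingers hold the gate still at 1.3 rad (75 degrees) or more against its closing spring, touching it with over 0.5 N; the safety catch is back by at least 10 mm; the four dishes stand in one pile, each within 5 mm of the bottom dish's centre (value of joint gate_swing above 1.3 rad and velocity of joint gate_swing between -0.1 and 0.1 rad/s and contact force between the fingers and gate above 0.5 N and value of joint safety_slide above 0.01 m and horizontal distance between each of dish_second, dish_loose_1, dish_loose_2 and dish_base below 0.005 m and height (world z) of dish_loose_1 between 0.027 and 0.048 m and height (world z) of dish_loose_2 between 0.027 and 0.048 m); the arm keeps its last pose, push and grip.
It fails at once if a dish tipped by more than 0.5 rad (angle between any of dish_loose_1, dish_loose_2, dish_second, dish_base's own z axis and vertical above 0.5 rad).
It fails at once if beaker, timer or tweezers moved by more than 20 mm (distance of any of beaker, timer, tweezers from where it was at the start of the episode above 0.02 m).
It also fails if it takes over 64 s, if anything falls off the work surface, if the arm or the gripper's body presses on something with over 40 N, if the wrist force passes 120 N, or if a joint passes its speed limit or range.

ROBOT

A 6-joint arm with a two-finger parallel gripper is mounted at the origin on a cart in front of the work surface, level with it; the furniture and walls round the work are solid. World frame = base frame: x ahead of the robot, y to its left, z up, the work surface at z = 0. Lengths are in mm, angles in rad, forces in N, time in s.
With the tool pointing down it reaches from about 275 to 825 mm from the base axis. Payload 4.9 kg.
Tool frame: the origin (TCP) lies midway between the tips of the shut fingers; the grasp point (between the pads) lies 19 mm behind it; z points along the fingers, x is the direction in which the jaws open and shut, and the axes are right-handed (so a half turn about z gives the same grasp; the last joint's range is limited). The gripper opens to 85 mm and grips with 20 to 120 N. Pads are 22 mm wide; open, the fingers measure 114 mm over their backs; the gripper's body (76 mm by 85 mm) begins 54 mm behind the grasp point. The pads swing forward as they close: fully open they stand 13 mm farther back than shut.
Start: joints at [1.065, 0.326, -0.193, 1.052, 0, 1.437], TCP at [199.807, 512.441, 231.281] pointing down, gripper open.
Joint ranges: [-2.65, 2.65], [-0.97, 1.79], [-1.3, 1.35], [-1.93, 2.1], [-1.47, 1.37], [-3.14, 3.14]. Speed limits (rad/s): [2.57, 2.57, 3.14, 3.14, 3.14, 3.14].

INTERFACE

Orientations are given as a unit quaternion [w, x, y, z].
In Python, from workcell import bot, imaging gives the robot as it stands.
- The arm moves only by the tool drive_tool, never from a script. Its argument "deltas" is a list of rows, each an object of numbers: "tx", "ty", "tz": the shift along the tool's x, y, z in mm; "rx", "ry", "rz": the turn, a rotation vector about the tool's x, y, z in degrees; "hand": the opening, from 0 (shut) to 1 (fully open). In form: [{"tx": .., "ty": .., "tz": .., "rx": .., "ry": .., "rz": .., "hand": ..}, ...]. A call has 1 to 10 rows; each row is the pose to reach, as a shift and turn from the pose commanded when the call began, along the tool's axes at that moment; what a row does not reach only later rows make up. A row lasts 1/12 s, in which the tool goes at most 41.7 mm and 7.16 degrees, less where a joint would pass 70% of its speed; a pose out of reach is approached as far as the arm can. A call with a gripper value outside its range is refused whole. The fingers move at their own pace and stop on an object; "grip_force" is the grip in N (left out, the last holds). Time passes only in rows, so rows that repeat a pose let the fingers close. It gives the time, the measured TCP pose, the force and the opening at its end, in the units of the state.
- bot.get_state(): the state, without advancing time (a new reading comes with each control period).
- imaging.capture(name): name is "scene" or "side" or "wrist"; returns a dict with "pixels" (400x640x3 uint8, red, green, blue), "K" (3x3 intrinsics, pixels), "dist_coeffs" ([k1, k2, p1, p2, k3] as OpenCV has them; the pictures are not rectified), "R" (3x3) and "t" (3): a world point X has camera coordinates R X + t. Camera axes: x right, y down, z forward; pixel columns grow to the right and rows downward; lengths in mm; the calibration is good to about 2 mm. A picture is of the moment at which its call begins. There is no depth.
- bot.finish_job(): hands the job in, once; it reports no verdict.
The state is a dict: "clock": time; "qpos": joint angles; "dq": joint speeds; "joint_efforts": joint torques, N m; "tool_pos": TCP position; "ee_rot": TCP orientation; "wrist_force": force on the tool from outside, world axes, zero at the start; "ft_torque": the same for the moment, N m; "opening": finger opening in mm.
Only numpy, scipy, OpenCV 4.12 (cv2) and the standard library are available. Lean on these libraries where they do the work, as an engineer would, in place of code of your own. Each camera call takes 0.05 s, during which the arm holds its last target. There are 200 camera calls.

## Working session

There is one attempt and no reset: what is moved stays moved. The work goes in short steps, Python scripts to look and compute and a tool call to move; the robot and the scene stay as the last step left them, time stands still between calls to the robot, and variables do not carry over. Pictures are saved under pics/ and viewed, about 8 in all and at most 12, crops included, and the job is handed in when it is done.

Besides the shell and the picture viewer there is one more tool, called after "Emit:" as name(argument=value, ...), one argument or row to a line, values as JSON. drive_tool: Moves the arm, as the interface text tells. Its arguments: {"type":"object","properties":{"deltas":{"type":"array","items":{"type":"object","properties":{"tx":{"type":"number"},"ty":{"type":"number"},"tz":{"type":"number"},"rx":{"type":"number"},"ry":{"type":"number"},"rz":{"type":"number"},"hand":{"type":"number"}}}},"grip_force":{"type":"number"}},"required":["deltas"]}

```bash
ls; mkdir -p pics
cat > h.py <<'E'
import numpy as np, cv2, json
from workcell import bot, imaging
def snap(n,fn):
    c=imaging.capture(n); cv2.imwrite('pics/'+fn+'.png',cv2.cvtColor(c['pixels'],cv2.COLOR_RGB2BGR)); 
    np.savez('pics/'+fn+'.npz',**{k:np.array(c[k]) for k in c}); return c
def load(fn): return np.load('pics/'+fn+'.npz')
def ray(c,u,v):
    p=cv2.undistortPoints(np.array([[[u,v]]],float),c['K'],c['dist_coeffs']).ravel()
    d=c['R'].T@np.array([p[0],p[1],1]); o=-c['R'].T@c['t']; return o,d
def onz(c,u,v,z):
    o,d=ray(c,u,v); return o+d*(z-o[2])/d[2]
def proj(c,X):
    X=np.atleast_2d(np.array(X,float))
    return cv2.projectPoints(X,cv2.Rodrigues(c['R'])[0],c['t'],c['K'],c['dist_coeffs'])[0].reshape(-1,2)
def tri(*obs):
    A=0;b=0
    for c,u,v in obs:
        o,d=ray(c,u,v); d=d/np.linalg.norm(d); P=np.eye(3)-np.outer(d,d); A=A+P; b=b+P@o
    return np.linalg.solve(A,b)
E
python3 - <<'E'
from h import *
for n in('scene','side','wrist'):
    c=snap(n,n+'0'); print(n,-np.array(c['R']).T@c['t'],np.array(c['K'])[0,0])
print(bot.get_state())
E
```

```text
pics
scene [ 106.68547436 -598.90384464  869.78967181] 436.6732727809595
side [ 394.24864917 -820.74239011  534.1174637 ] 382.18630894252743
wrist [127.42636158 540.64732382 373.65694005] 295.745996372359
{'clock': 0.15, 'qpos': array([ 1.06476801e+00,  3.26803316e-01, -1.93373705e-01,  1.05201098e+00,
        2.35728464e-05,  1.43663397e+00]), 'dq': array([-9.81330124e-04, -3.09264705e-03,  2.48942548e-03,  7.34371773e-04,
        3.85390742e-05, -1.24907532e-04]), 'joint_efforts': array([ 1.20348555e-03, -4.43703067e+01,  2.62663954e+01,  1.04782626e-02,
       -2.94742858e-05, -3.01278922e-07]), 'tool_pos': array([199.58396957, 512.01755689, 230.65814646]), 'ee_rot': array([ 3.01684365e-04,  8.25637283e-01,  5.64200845e-01, -6.27148508e-04]), 'wrist_force': array([-0.22676941, -0.40793091,  0.47515539]), 'ft_torque': array([0.00141947, 0.00038778, 0.02016796]), 'opening': 85.71830410994356}
```

View pics/scene0.png

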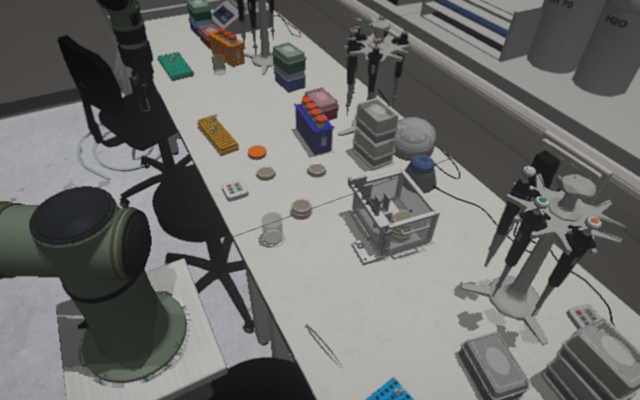

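View pics/side0.png

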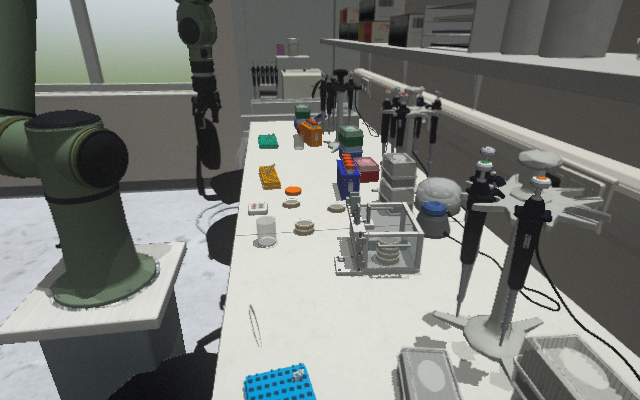

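The scene view shows loose dishes at (265,173) and (316,170), the pile at (301,209), the beaker at (272,230), the timer at (235,190), the orange decoy at (257,152) and the carrier at about (393,215) with its gate facing the robot. The side view agrees.

Run:
```python
from h import *
c=load('scene0')
for n,u,v,z in [('l1',265,173,8),('l2',316,170,8),('pile',301,208,20),('beaker',272,242,0),('timer',235,190,10),('orange',257,152,8),('tweez',322,345,4),('plate',364,254,10)]:
    print(n,onz(c,u,v,z).round())
im=cv2.imread('pics/scene0.png')
cv2.imwrite('pics/s0c.png',cv2.resize(im[130:280,220:450],None,fx=3.45,fy=3.45,interpolation=cv2.INTER_CUBIC))
im=cv2.imread('pics/side0.png')
cv2.imwrite('pics/d0c.png',cv2.resize(im[170:290,240:440],None,fx=4,fy=4,interpolation=cv2.INTER_CUBIC))
```

```text
l1 [456. 360.   8.]
l2 [601. 303.   8.]
pile [482. 165.  20.]
beaker [367. 105.  -0.]
timer [348. 327.  10.]
orange [474. 467.   8.]
tweez [ 345. -209.    4.]
plate [554. -44.  10.]
```

View pics/s0c.png

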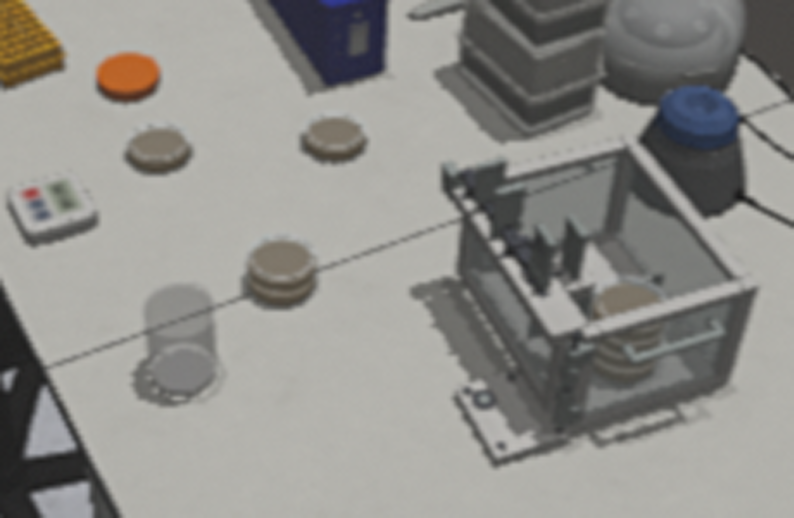

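View pics/d0c.png

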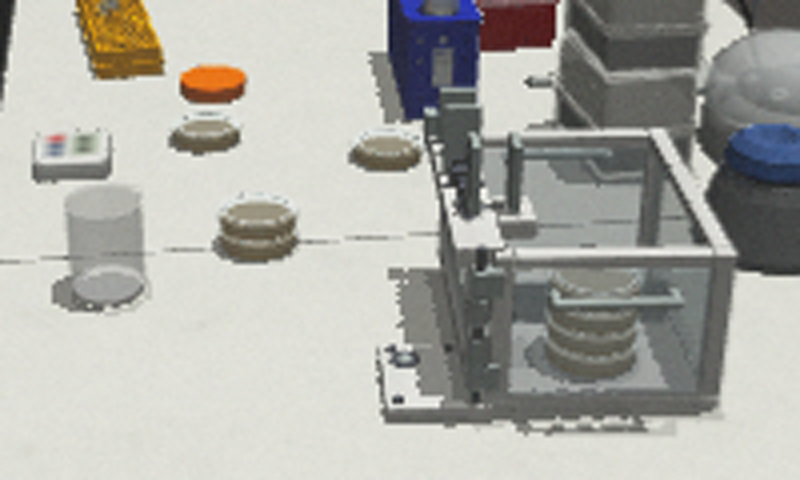

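Run:
```python
from h import *
c=load('wrist0'); s=bot.get_state()
from scipy.spatial.transform import Rotation as R
q=s['ee_rot']; T=R.from_quat([q[1],q[2],q[3],q[0]]).as_matrix()
print((c['R']@T).round(3)); print(T.T@(-c['R'].T@c['t']-s['tool_pos'])); print(c['dist_coeffs'],c['K'])
print(proj(c,[[456,360,8],[601,303,8],[482,165,20],[640,0,100]]))
```

```text
[[ 1.     0.001  0.001]
 [-0.001  0.953 -0.302]
 [-0.001  0.302  0.953]]
[   0.25739995  -77.65841754 -142.98301593]
[-0.01320949  0.          0.          0.          0.        ] [[295.74599637   0.         317.29085275]
 [  0.         295.74599637 200.67434728]
 [  0.           0.           1.        ]]
[[286.69531858 356.54885679]
 [289.48929711 427.27519178]
 [182.61226228 407.69453398]
 [121.27172696 547.65537574]]
```

View pics/wrist0.png

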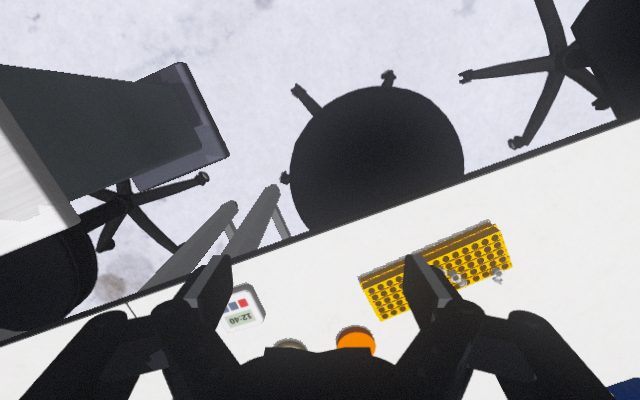

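The wrist view shows the timer at (243,305), the orange decoy at (355,340), and the gripper body hiding everything below it. I'll move over the dishes, turning tool x to world y.

Emit:
drive_tool(
  deltas=[
    {"tx": -133, "ty": 352, "tz": 0, "rz": -21.3, "hand": 1},
    {"tx": -133, "ty": 352, "tz": 0, "rz": -21.3, "hand": 1},
    {"tx": -133, "ty": 352, "tz": 0, "rz": -21.3, "hand": 1},
    {"tx": -133, "ty": 352, "tz": 0, "rz": -21.3, "hand": 1},
    {"tx": -133, "ty": 352, "tz": 0, "rz": -21.3, "hand": 1},
    {"tx": -133, "ty": 352, "tz": 0, "rz": -21.3, "hand": 1},
    {"tx": -133, "ty": 352, "tz": 0, "rz": -21.3, "hand": 1},
    {"tx": -133, "ty": 352, "tz": 0, "rz": -21.3, "hand": 1},
    {"tx": -133, "ty": 352, "tz": 0, "rz": -21.3, "hand": 1},
    {"tx": -133, "ty": 352, "tz": 0, "rz": -21.3, "hand": 1},
  ],
  grip_force=20,
)

```text
invalid input at $.deltas[0]: expected keys tx, ty, tz, rx, ry, rz, hand
```

Run:
```python
from h import *
c=snap('wrist','w1'); s=bot.get_state(); print(s['tool_pos'],s['ee_rot'],s['clock'])
print(proj(c,[[456,360,15],[601,303,15],[482,165,30],[640,0,100]]))
```

```text
[199.64958173 512.12058901 230.80860873] [ 2.32178462e-04  8.25620694e-01  5.64225308e-01 -4.65838218e-04] 0.2
[[286.16371312 360.12023907]
 [289.0483472  431.38860979]
 [179.87021779 413.63230725]
 [121.21859792 547.60839957]]
```

View pics/w1.png

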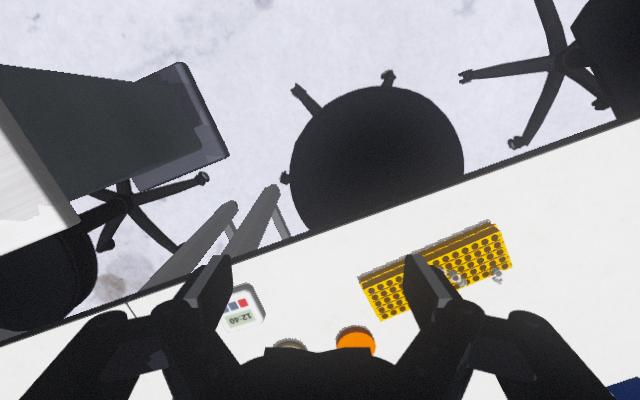

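The move was refused because every key is required, so the picture is unchanged. Repeating it with all the keys.

Emit:
drive_tool(
  deltas=[
    {"tx": -133, "ty": 352, "tz": 0, "rx": 0, "ry": 0, "rz": -21.3, "hand": 1},
    {"tx": -133, "ty": 352, "tz": 0, "rx": 0, "ry": 0, "rz": -21.3, "hand": 1},
    {"tx": -133, "ty": 352, "tz": 0, "rx": 0, "ry": 0, "rz": -21.3, "hand": 1},
    {"tx": -133, "ty": 352, "tz": 0, "rx": 0, "ry": 0, "rz": -21.3, "hand": 1},
    {"tx": -133, "ty": 352, "tz": 0, "rx": 0, "ry": 0, "rz": -21.3, "hand": 1},
    {"tx": -133, "ty": 352, "tz": 0, "rx": 0, "ry": 0, "rz": -21.3, "hand": 1},
    {"tx": -133, "ty": 352, "tz": 0, "rx": 0, "ry": 0, "rz": -21.3, "hand": 1},
    {"tx": -133, "ty": 352, "tz": 0, "rx": 0, "ry": 0, "rz": -21.3, "hand": 1},
    {"tx": -133, "ty": 352, "tz": 0, "rx": 0, "ry": 0, "rz": -21.3, "hand": 1},
    {"tx": -133, "ty": 352, "tz": 0, "rx": 0, "ry": 0, "rz": -21.3, "hand": 1},
  ],
  grip_force=20,
)

```text
clock: 1.03
tool_pos: [483.3, 257.0, 231.2]
ee_rot: [0.001, 0.709, 0.705, 0.0]
wrist_force: [1.0, 0.1, 0.3]
opening: 85.4
```

Run:
```python
from h import *
c=snap('wrist','w1'); s=bot.get_state(); print(s['tool_pos'],s['ee_rot'],s['clock'])
print(proj(c,[[456,360,15],[601,303,15],[482,165,30],[640,0,100]]))
```

```text
[483.40985377 256.93758024 230.9984887 ] [1.12681647e-03 7.09266539e-01 7.04939487e-01 1.63556230e-04] 1.0833
[[402.40862054 149.7027359 ]
 [351.77102254 257.22937576]
 [239.97975902 174.41160057]
 [ 92.36271906 324.96618336]]
```

View pics/w1.png

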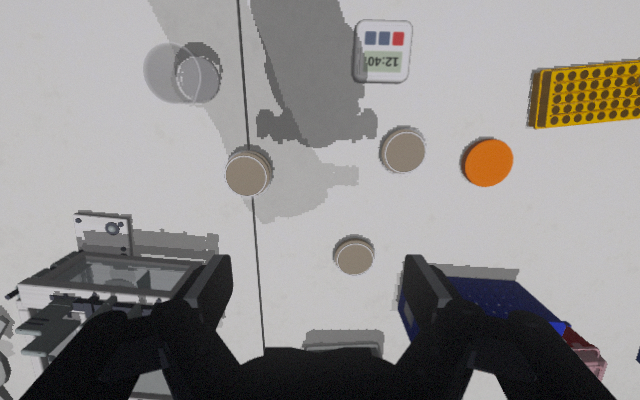

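The wrist view shows the loose dishes at (403,151) and (354,257), the pile at (248,173) and the decoy at (487,162). Fitting the tan blobs will give positions.

```bash
cat >> h.py <<'E'
def blob(c,uv,r=40):
    im=c['pixels'].astype(int); m=((im[...,0]-im[...,2])>14)&(im[...,0]<210)&(im[...,0]-im[...,2]<90)
    m=cv2.morphologyEx(m.astype(np.uint8),cv2.MORPH_CLOSE,np.ones((5,5)))
    n,l,st,ce=cv2.connectedComponentsWithStats(m)
    k=min((i for i in range(1,n) if st[i,4]>60),key=lambda i:np.hypot(*(ce[i]-uv)))
    pts=np.argwhere(l==k)[:,::-1].astype(np.int32)
    return cv2.convexHull(pts).reshape(-1,2),st[k,4],ce[k]
def fitcyl(c,uv,z0,z1):
    from scipy.optimize import least_squares
    hull,a,ce=blob(c,uv); t=np.linspace(0,2*np.pi,60)
    def model(p):
        return cv2.convexHull(np.vstack([proj(c,np.c_[p[0]+p[2]*np.cos(t),p[1]+p[2]*np.sin(t),0*t+z]) for z in(z0,z1)]).astype(np.float32))
    def f(p):
        m=model(p); return [cv2.pointPolygonTest(m,(float(x),float(y)),True) for x,y in hull]
    g=onz(c,*ce,(z0+z1)/2); r=least_squares(f,[g[0],g[1],28],diff_step=1e-3)
    return r.x,a,np.sqrt(np.mean(r.fun**2))
E
python3 - <<'E'
from h import *
c=load('w1')
for n,uv,z in[('l1',(403,151),0),('l2',(354,257),0),('pile',(248,173),15)]:
    for zz in((0,15),(8,15),(15,15)): print(n,zz,fitcyl(c,uv,0+zz[0] if z==0 else zz[0]+0,z+zz[1]))
c=load('scene0')
for n,uv,z in[('l1',(265,173),0),('l2',(316,170),0),('pile',(301,209),15)]: print(n,fitcyl(c,uv,2,z+13))
E
```

```text
l1 (0, 15) (array([458.44794913, 361.62039433,  24.72025838]), np.int32(1413), np.float64(0.7392203945857483))
l1 (8, 15) (array([458.03077205, 360.81641364,  25.21828862]), np.int32(1413), np.float64(0.5087850002402874))
l1 (15, 15) (array([457.67140391, 360.09783295,  25.67158697]), np.int32(1413), np.float64(0.4035818899833074))
l2 (0, 15) (array([603.51651065, 306.70001603,  24.19445116]), np.int32(1037), np.float64(0.9808643051134865))
l2 (8, 15) (array([601.68544959, 306.23527314,  25.19071819]), np.int32(1037), np.float64(0.479490261061491))
l2 (15, 15) (array([600.01962743, 305.82799051,  26.13788382]), np.int32(1037), np.float64(0.2036678450517567))
pile (0, 15) (array([483.36926415, 172.30473444,  24.84923576]), np.int32(1517), np.float64(0.7083795945946065))
pile (8, 15) (array([482.71912043, 172.95633913,  25.35259397]), np.int32(1517), np.float64(0.4753829707659972))
pile (15, 15) (array([482.12585797, 173.52203118,  25.80687508]), np.int32(1517), np.float64(0.4444062465547757))
l1 (array([458.35867848, 359.87409459,  21.86458539]), np.int32(147), np.float64(0.24131747104445977))
l2 (array([603.55504293, 303.54942551,  22.15493991]), np.int32(144), np.float64(0.2786848872815146))
pile (array([483.86056864, 167.45248956,  22.5853165 ]), np.int32(265), np.float64(0.28294526250932983))
```

Run:
```python
from h import *
c=load('w1')
for n,uv,z in[('l1',(403,151),0),('l2',(354,257),0),('pile',(248,173),15)]:
    for z1 in(10,13,15): print(n,z1,fitcyl(c,uv,z+z1,z+z1))
```

```text
l1 10 (array([458.39859217, 361.52140028,  26.02911763]), np.int32(1413), np.float64(0.4035815686906255))
l1 13 (array([457.96232168, 360.66727684,  25.81457668]), np.int32(1413), np.float64(0.40358058897074867))
l1 15 (array([457.67140391, 360.09783295,  25.67158697]), np.int32(1413), np.float64(0.4035818899833074))
l2 10 (array([602.72924295, 306.49581647,  26.50183598]), np.int32(1037), np.float64(0.2036668816877812))
l2 13 (array([601.10349215, 306.09513   ,  26.28352483]), np.int32(1037), np.float64(0.20366669033276144))
l2 15 (array([600.01962743, 305.82799051,  26.13788382]), np.int32(1037), np.float64(0.2036678450517567))
pile 10 (array([481.94859893, 173.58862238,  27.23201978]), np.int32(1517), np.float64(0.8960610544299705))
pile 13 (array([481.29117866, 174.31404538,  26.99811807]), np.int32(1517), np.float64(0.8960606542747095))
pile 15 (array([480.85266934, 174.79772547,  26.84206693]), np.int32(1517), np.float64(0.8960598419758837))
```

Emit:
drive_tool(
  deltas=[
    {"tx": 104, "ty": -26, "tz": 0, "rx": 0, "ry": 0, "rz": 0, "hand": 1},
    {"tx": 104, "ty": -26, "tz": 50, "rx": 0, "ry": 0, "rz": 0, "hand": 1},
    {"tx": 104, "ty": -26, "tz": 170, "rx": 0, "ry": 0, "rz": 0, "hand": 1},
    {"tx": 104, "ty": -26, "tz": 170, "rx": 0, "ry": 0, "rz": 0, "hand": 1},
    {"tx": 104, "ty": -26, "tz": 170, "rx": 0, "ry": 0, "rz": 0, "hand": 1},
    {"tx": 104, "ty": -26, "tz": 170, "rx": 0, "ry": 0, "rz": 0, "hand": 1},
    {"tx": 104, "ty": -26, "tz": 170, "rx": 0, "ry": 0, "rz": 0, "hand": 1},
    {"tx": 104, "ty": -26, "tz": 170, "rx": 0, "ry": 0, "rz": 0, "hand": 1},
  ],
)

```text
clock: 1.75
tool_pos: [451.6, 364.6, 60.3]
ee_rot: [-0.0, 0.707, 0.708, -0.002]
wrist_force: [0.8, 0.9, 0.5]
opening: 85.7
```

Run:
```python
from h import *
c=snap('wrist','w2'); s=bot.get_state(); print(s['tool_pos'],s['ee_rot'],s['clock'])
p=proj(c,[[458,361,14]])[0]; print(p)
for z in (10,14): print(fitcyl(c,p,z,z))
```

```text
[453.31240956 365.20319097  62.08132483] [2.51931990e-05 7.06814338e-01 7.07399098e-01 8.26499646e-05] 1.8
[311.87125998 233.57899287]
(array([457.41241491, 363.55434016,  26.62383494]), np.int32(4043), np.float64(0.43514990549482596))
(array([455.69958513, 363.58612332,  26.0738153 ]), np.int32(4043), np.float64(0.43515041529877985))
```

Emit:
drive_tool(
  deltas=[
    {"tx": -1.5, "ty": 2, "tz": 30, "rx": 0, "ry": 0, "rz": 0, "hand": 1},
    {"tx": -1.5, "ty": 2, "tz": 60, "rx": 0, "ry": 0, "rz": 0, "hand": 1},
    {"tx": -1.5, "ty": 2, "tz": 60, "rx": 0, "ry": 0, "rz": 0, "hand": 1},
    {"tx": -1.5, "ty": 2, "tz": 60, "rx": 0, "ry": 0, "rz": 0, "hand": 1},
    {"tx": -1.5, "ty": 2, "tz": 60, "rx": 0, "ry": 0, "rz": 0, "hand": 0.6},
    {"tx": -1.5, "ty": 2, "tz": 60, "rx": 0, "ry": 0, "rz": 0, "hand": 0.6},
    {"tx": -1.5, "ty": 2, "tz": 60, "rx": 0, "ry": 0, "rz": 0, "hand": 0.6},
    {"tx": -1.5, "ty": 2, "tz": 60, "rx": 0, "ry": 0, "rz": 0, "hand": 0.6},
    {"tx": -1.5, "ty": 2, "tz": 60, "rx": 0, "ry": 0, "rz": 0, "hand": 0.6},
  ],
)

```text
clock: 2.55
tool_pos: [457.2, 364.2, 4.0]
ee_rot: [0.001, 0.707, 0.707, 0.002]
wrist_force: [-0.4, -0.4, 7.0]
opening: 58.8
```

Emit:
drive_tool(
  deltas=[
    {"tx": 0, "ty": 0, "tz": -25, "rx": 0, "ry": 0, "rz": 0, "hand": 0.6},
    {"tx": 0, "ty": 0, "tz": -60, "rx": 0, "ry": 0, "rz": 0, "hand": 0.6},
    {"tx": -40, "ty": 5, "tz": -80, "rx": 0, "ry": 0, "rz": 0, "hand": 0.6},
    {"tx": -80, "ty": 15, "tz": -80, "rx": 0, "ry": 0, "rz": 0, "hand": 0.6},
    {"tx": -120, "ty": 25, "tz": -80, "rx": 0, "ry": 0, "rz": 0, "hand": 0.6},
    {"tx": -160, "ty": 25, "tz": -80, "rx": 0, "ry": 0, "rz": 0, "hand": 0.6},
    {"tx": -192, "ty": 25, "tz": -80, "rx": 0, "ry": 0, "rz": 0, "hand": 0.6},
    {"tx": -192, "ty": 25, "tz": -80, "rx": 0, "ry": 0, "rz": 0, "hand": 0.6},
    {"tx": -192, "ty": 25, "tz": -80, "rx": 0, "ry": 0, "rz": 0, "hand": 0.6},
    {"tx": -192, "ty": 25, "tz": -80, "rx": 0, "ry": 0, "rz": 0, "hand": 0.6},
  ],
)

```text
clock: 3.38
tool_pos: [481.3, 171.6, 82.4]
ee_rot: [0.0, 0.707, 0.707, 0.001]
wrist_force: [0.4, -0.1, 0.6]
opening: 58.5
```

Run:
```python
from h import *
c=snap('wrist','w3'); s=bot.get_state(); print(s['tool_pos'],s['ee_rot'],s['clock'],s['opening'],s['wrist_force'])
```

```text
[481.10805925 172.13229219  82.11448336] [2.95526654e-04 7.06801464e-01 7.07411345e-01 8.89773101e-04] 3.4333 58.5805313869581 [-0.30068634  0.46642603 -0.55627666]
```

View pics/w3.png

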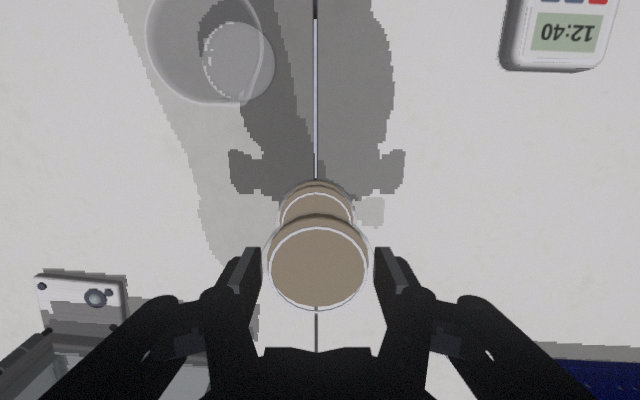

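The picture shows the held dish ring centred near (317,267) and the top arc of the pile's rim from (281,215) over (317,193) to (353,215). Next I'll fit both rims.

```bash
cat > rim.py <<'E'
from h import *
from scipy.optimize import least_squares
def rimpts(c,x0,x1,y0,y1):
    g=c['pixels'].astype(float).min(2); P=[]
    for u in range(x0,x1):
        col=g[y0:y1,u]; k=int(np.argmax(col-0.5*(np.roll(col,4)+np.roll(col,-4)))); P.append((u,y0+k))
    return np.array(P,float)
def fit(c,P,z,r=None):
    Q=np.array([onz(c,u,v,z)[:2] for u,v in P])
    f=(lambda p:np.hypot(*(Q-p[:2]).T)-(p[2] if r is None else r))
    s=least_squares(f,[*Q.mean(0),27.] if r is None else Q.mean(0)-[-15,0],loss='soft_l1',f_scale=.3)
    return s.x.round(2),np.abs(f(s.x)).mean().round(2),len(P)
E
python3 - <<'E'
from rim import *
c=load('w3')
Pu=rimpts(c,278,357,222,262); Pl=rimpts(c,285,350,288,316); Pp=rimpts(c,287,349,186,212)
print(Pu[::8].tolist(),Pl[::8].tolist(),Pp[::6].tolist())
for zz in(91,93):print('held',fit(c,np.vstack([Pu,Pl]),zz))
for r in(None,26,27,28):print('pile',r,fit(c,Pp,30,r))
E
```

```text
[[278.0, 246.0], [286.0, 238.0], [294.0, 233.0], [302.0, 230.0], [310.0, 229.0], [318.0, 228.0], [326.0, 229.0], [334.0, 231.0], [342.0, 234.0], [350.0, 239.0]] [[285.0, 297.0], [293.0, 301.0], [301.0, 312.0], [309.0, 314.0], [317.0, 312.0], [325.0, 314.0], [333.0, 312.0], [341.0, 302.0], [349.0, 313.0]] [[287.0, 208.0], [293.0, 201.0], [299.0, 197.0], [305.0, 195.0], [311.0, 193.0], [317.0, 193.0], [323.0, 194.0], [329.0, 196.0], [335.0, 199.0], [341.0, 203.0], [347.0, 211.0]]
held (array([485.7 , 171.84,  25.29]), np.float64(0.98), 144)
held (array([484.48, 171.84,  24.91]), np.float64(0.97), 144)
pile None (array([484.84, 170.89,  24.51]), np.float64(0.24), 62)
pile 26 (array([486.52, 170.81]), np.float64(0.32), 62)
pile 27 (array([487.62, 170.79]), np.float64(0.4), 62)
pile 28 (array([488.7 , 170.77]), np.float64(0.49), 62)
```

Run:
```python
from rim import *
c=load('w3')
Pu=rimpts(c,274,362,222,262); Pp=rimpts(c,283,352,186,218)
for r in(None,25,26,27):print('held',r,fit(c,Pu,93,r),'pile',fit(c,Pp,30,r))
print(fitcyl(c,(317,264),93,93))
```

```text
held None (array([484.05, 171.76,  24.53]), np.float64(0.11), 88) pile (array([484.77, 170.86,  24.44]), np.float64(0.22), 69)
held 25 (array([484.58, 171.75]), np.float64(0.13), 88) pile (array([485.42, 170.87]), np.float64(0.25), 69)
held 26 (array([485.69, 171.74]), np.float64(0.22), 88) pile (array([486.56, 170.84]), np.float64(0.36), 69)
held 27 (array([486.78, 171.73]), np.float64(0.32), 88) pile (array([487.66, 170.84]), np.float64(0.48), 69)
(array([469.98582243, 172.39254765,  30.91889989]), np.int32(9301), np.float64(6.245766530196381))
```

Emit:
drive_tool(
  deltas=[
    {"tx": -0.9, "ty": 0.8, "tz": 15, "rx": 0, "ry": 0, "rz": 0, "hand": 0.6},
    {"tx": -0.9, "ty": 0.8, "tz": 30, "rx": 0, "ry": 0, "rz": 0, "hand": 0.6},
    {"tx": -0.9, "ty": 0.8, "tz": 40, "rx": 0, "ry": 0, "rz": 0, "hand": 0.6},
    {"tx": -0.9, "ty": 0.8, "tz": 44, "rx": 0, "ry": 0, "rz": 0, "hand": 0.6},
    {"tx": -0.9, "ty": 0.8, "tz": 47, "rx": 0, "ry": 0, "rz": 0, "hand": 0.6},
    {"tx": -0.9, "ty": 0.8, "tz": 47, "rx": 0, "ry": 0, "rz": 0, "hand": 0.6},
    {"tx": -0.9, "ty": 0.8, "tz": 47, "rx": 0, "ry": 0, "rz": 0, "hand": 0.6},
  ],
)

```text
clock: 4.02
tool_pos: [481.6, 170.8, 34.6]
ee_rot: [0.0, 0.707, 0.707, 0.0]
wrist_force: [-0.8, -0.7, -0.1]
opening: 58.3
```

Emit:
drive_tool(
  deltas=[
    {"tx": 0, "ty": 0, "tz": 1, "rx": 0, "ry": 0, "rz": 0, "hand": 0.6},
    {"tx": 0, "ty": 0, "tz": 1, "rx": 0, "ry": 0, "rz": 0, "hand": 0.6},
    {"tx": 0, "ty": 0, "tz": 1, "rx": 0, "ry": 0, "rz": 0, "hand": 0.75},
    {"tx": 0, "ty": 0, "tz": 1, "rx": 0, "ry": 0, "rz": 0, "hand": 1},
    {"tx": 0, "ty": 0, "tz": 1, "rx": 0, "ry": 0, "rz": 0, "hand": 1},
    {"tx": 0, "ty": 0, "tz": 1, "rx": 0, "ry": 0, "rz": 0, "hand": 1},
    {"tx": 0, "ty": 0, "tz": -25, "rx": 0, "ry": 0, "rz": 0, "hand": 1},
    {"tx": 0, "ty": 0, "tz": -60, "rx": 0, "ry": 0, "rz": 0, "hand": 1},
    {"tx": 0, "ty": 0, "tz": -60, "rx": 0, "ry": 0, "rz": 0, "hand": 1},
  ],
)

```text
clock: 4.77
tool_pos: [484.8, 171.0, 99.2]
ee_rot: [0.002, 0.707, 0.707, 0.003]
wrist_force: [1.4, 0.6, -0.1]
opening: 84.9
```

Run:
```python
from h import *
c=snap('wrist','w4'); s=bot.get_state(); print(s['tool_pos'],s['ee_rot'],s['clock'],s['opening'],s['wrist_force'])
p=proj(c,[[482,171,45],[482,171,30],[601,306,15]]);print(p)
im=cv2.imread('pics/w4.png'); cv2.imwrite('pics/w4c.png',cv2.resize(im[170:340,230:410],None,fx=3,fy=3))
```

```text
[484.03623612 170.80314708  97.22562491] [0.00181714 0.70710195 0.70710418 0.00268331] 4.8167 85.16824110567597 [ 1.10128847 -0.09583301 -0.09655878]
[[316.90575867 216.55940564]
 [316.90153888 209.44371929]
 [460.96980166 323.2423222 ]]
```

View pics/w4c.png

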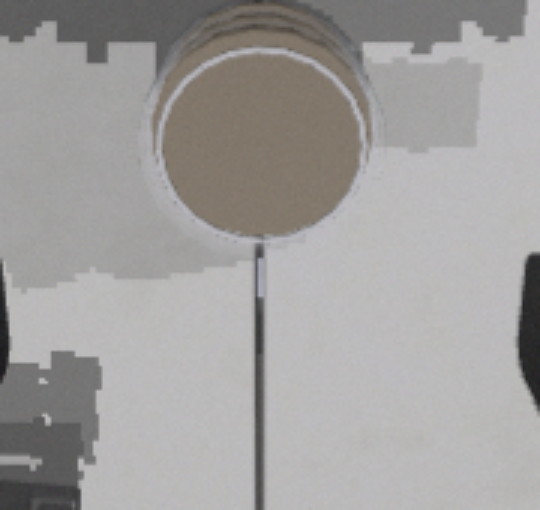

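The crop shows the third dish sitting squarely on the pile, its rings concentric. Before going for the second loose dish I'll check clearance to the blue box.

Run:
```python
from h import *
c=load('scene0')
for p in[(315.7,153),(331,151),(297,129)]: print(onz(c,*p,0).round())
b=load('w1')
for p in[(400,300),(400,275),(420,335)]: print(onz(b,*p,0).round(),onz(b,*p,70).round())
```

```text
[645. 387.   0.]
[695. 374.   0.]
[650. 536.   0.]
[681. 379.   0.] [629. 356.  70.]
[638. 376.   0.] [595. 353.  70.]
[746. 415.   0.] [682. 386.  70.]
```

Emit:
drive_tool(
  deltas=[
    {"tx": 30, "ty": 25, "tz": 0, "rx": 0, "ry": 0, "rz": 0, "hand": 1},
    {"tx": 70, "ty": 57, "tz": 10, "rx": 0, "ry": 0, "rz": 0, "hand": 1},
    {"tx": 138, "ty": 114, "tz": 35, "rx": 0, "ry": 0, "rz": 0, "hand": 1},
    {"tx": 138, "ty": 114, "tz": 35, "rx": 0, "ry": 0, "rz": 0, "hand": 1},
    {"tx": 138, "ty": 114, "tz": 35, "rx": 0, "ry": 0, "rz": 0, "hand": 1},
    {"tx": 138, "ty": 114, "tz": 35, "rx": 0, "ry": 0, "rz": 0, "hand": 1},
    {"tx": 138, "ty": 114, "tz": 35, "rx": 0, "ry": 0, "rz": 0, "hand": 1},
    {"tx": 138, "ty": 114, "tz": 35, "rx": 0, "ry": 0, "rz": 0, "hand": 1},
    {"tx": 138, "ty": 114, "tz": 35, "rx": 0, "ry": 0, "rz": 0, "hand": 1},
  ],
)

```text
clock: 5.57
tool_pos: [594.3, 307.1, 59.1]
ee_rot: [-0.0, 0.707, 0.707, -0.001]
wrist_force: [0.4, -0.1, -0.1]
opening: 85.2
```

Run:
```python
from h import *
c=snap('wrist','w5'); s=bot.get_state(); print(s['tool_pos'],s['ee_rot'],s['clock'])
p=proj(c,[[598,309,15]])[0]; print(p)
print(fitcyl(c,p,15,15))
```

```text
[594.58974555 307.1873655   59.50506311] [-5.73051725e-05  7.07462825e-01  7.06750483e-01 -3.20625806e-04] 5.6167
[319.7348378  231.14742339]
(array([600.84829538, 307.28746055,  25.96317059]), np.int32(4053), np.float64(0.3688996728297343))
```

Emit:
drive_tool(
  deltas=[
    {"tx": 0, "ty": 5, "tz": 28, "rx": 0, "ry": 0, "rz": 0, "hand": 1},
    {"tx": 0, "ty": 5, "tz": 56, "rx": 0, "ry": 0, "rz": 0, "hand": 1},
    {"tx": 0, "ty": 5, "tz": 56, "rx": 0, "ry": 0, "rz": 0, "hand": 1},
    {"tx": 0, "ty": 5, "tz": 56, "rx": 0, "ry": 0, "rz": 0, "hand": 1},
    {"tx": 0, "ty": 5, "tz": 56, "rx": 0, "ry": 0, "rz": 0, "hand": 0.6},
    {"tx": 0, "ty": 5, "tz": 56, "rx": 0, "ry": 0, "rz": 0, "hand": 0.6},
    {"tx": 0, "ty": 5, "tz": 56, "rx": 0, "ry": 0, "rz": 0, "hand": 0.6},
    {"tx": 0, "ty": 5, "tz": 56, "rx": 0, "ry": 0, "rz": 0, "hand": 0.6},
    {"tx": 0, "ty": 5, "tz": 56, "rx": 0, "ry": 0, "rz": 0, "hand": 0.6},
    {"tx": 0, "ty": 5, "tz": 56, "rx": 0, "ry": 0, "rz": 0, "hand": 0.6},
  ],
)

```text
clock: 6.45
tool_pos: [601.6, 308.7, 5.6]
ee_rot: [0.001, 0.707, 0.707, 0.001]
wrist_force: [-0.8, -1.7, 7.7]
opening: 58.4
```

Emit:
drive_tool(
  deltas=[
    {"tx": 0, "ty": 0, "tz": -25, "rx": 0, "ry": 0, "rz": 0, "hand": 0.6},
    {"tx": 0, "ty": 0, "tz": -60, "rx": 0, "ry": 0, "rz": 0, "hand": 0.6},
    {"tx": -20, "ty": -17, "tz": -92, "rx": 0, "ry": 0, "rz": 0, "hand": 0.6},
    {"tx": -50, "ty": -43, "tz": -92, "rx": 0, "ry": 0, "rz": 0, "hand": 0.6},
    {"tx": -80, "ty": -69, "tz": -92, "rx": 0, "ry": 0, "rz": 0, "hand": 0.6},
    {"tx": -110, "ty": -96, "tz": -92, "rx": 0, "ry": 0, "rz": 0, "hand": 0.6},
    {"tx": -138, "ty": -120, "tz": -92, "rx": 0, "ry": 0, "rz": 0, "hand": 0.6},
    {"tx": -138, "ty": -120, "tz": -92, "rx": 0, "ry": 0, "rz": 0, "hand": 0.6},
    {"tx": -138, "ty": -120, "tz": -92, "rx": 0, "ry": 0, "rz": 0, "hand": 0.6},
    {"tx": -138, "ty": -120, "tz": -92, "rx": 0, "ry": 0, "rz": 0, "hand": 0.6},
  ],
)

```text
clock: 7.28
tool_pos: [481.7, 170.6, 96.4]
ee_rot: [0.001, 0.707, 0.707, 0.001]
wrist_force: [1.6, 0.1, -0.5]
opening: 58.7
```

Run:
```python
from rim import *
c=snap('wrist','w6'); s=bot.get_state(); T=s['tool_pos']; print(T,s['ee_rot'],s['clock'],s['opening'],s['wrist_force'])
zh=T[2]-5+15
h=proj(c,[[T[0]+3,T[1],zh],[T[0]+3+25,T[1],zh],[T[0]+3-25,T[1],zh],[T[0]+3,T[1]-25,zh]]); p=proj(c,[[484.8,171,45],[484.8-25,171,45],[484.8,171-25,45]]); print(h.round(),p.round())
def band(ce,top,rad): return rimpts(c,int(ce[0]-.85*rad),int(ce[0]+.85*rad),int(top-6),int(top+.45*rad))
Ph=band(h[0],h[2][1],abs(h[3][0]-h[0][0])); Pp=band(p[0],p[1][1],abs(p[2][0]-p[0][0]))
print(Ph[::10].tolist(),Pp[::7].tolist())
for r in(None,24.5,25.5):print('held',r,fit(c,Ph,zh,r),'pile',fit(c,Pp,45,r))
c3=load('w4')
```

```text
[482.11902012 170.95013848  96.20133364] [0.00076531 0.70701768 0.70719417 0.00135219] 7.3333 58.442731957559786 [ 0.45992952  0.26813026 -0.04028616]
[[318. 273.]
 [318. 313.]
 [318. 228.]
 [269. 273.]] [[318. 226.]
 [317. 192.]
 [282. 226.]]
[[276.0, 221.0], [286.0, 240.0], [296.0, 234.0], [306.0, 231.0], [316.0, 229.0], [326.0, 230.0], [336.0, 232.0], [346.0, 238.0], [356.0, 247.0]] [[287.0, 206.0], [294.0, 200.0], [301.0, 196.0], [308.0, 193.0], [315.0, 192.0], [322.0, 192.0], [329.0, 194.0], [336.0, 197.0], [343.0, 203.0]]
held None (array([485.29, 170.75,  24.38]), np.float64(0.48), 83) pile (array([484.35, 170.71,  24.61]), np.float64(0.16), 60)
held 24.5 (array([485.43, 170.75]), np.float64(0.49), 83) pile (array([484.23, 170.71]), np.float64(0.16), 60)
held 25.5 (array([486.54, 170.76]), np.float64(0.53), 83) pile (array([485.36, 170.72]), np.float64(0.2), 60)
```

Emit:
drive_tool(
  deltas=[
    {"tx": 0, "ty": -1, "tz": 15, "rx": 0, "ry": 0, "rz": 0, "hand": 0.6},
    {"tx": 0, "ty": -1, "tz": 30, "rx": 0, "ry": 0, "rz": 0, "hand": 0.6},
    {"tx": 0, "ty": -1, "tz": 40, "rx": 0, "ry": 0, "rz": 0, "hand": 0.6},
    {"tx": 0, "ty": -1, "tz": 43, "rx": 0, "ry": 0, "rz": 0, "hand": 0.6},
    {"tx": 0, "ty": -1, "tz": 45, "rx": 0, "ry": 0, "rz": 0, "hand": 0.6},
    {"tx": 0, "ty": -1, "tz": 45, "rx": 0, "ry": 0, "rz": 0, "hand": 0.6},
    {"tx": 0, "ty": -1, "tz": 45, "rx": 0, "ry": 0, "rz": 0, "hand": 0.6},
  ],
)

```text
clock: 7.92
tool_pos: [480.0, 170.8, 50.7]
ee_rot: [0.0, 0.707, 0.707, 0.0]
wrist_force: [-0.5, 0.7, 2.0]
opening: 58.3
```

Emit:
drive_tool(
  deltas=[
    {"tx": 0, "ty": 0, "tz": 0, "rx": 0, "ry": 0, "rz": 0, "hand": 0.6},
    {"tx": 0, "ty": 0, "tz": 0, "rx": 0, "ry": 0, "rz": 0, "hand": 0.75},
    {"tx": 0, "ty": 0, "tz": 0, "rx": 0, "ry": 0, "rz": 0, "hand": 1},
    {"tx": 0, "ty": 0, "tz": 0, "rx": 0, "ry": 0, "rz": 0, "hand": 1},
    {"tx": 0, "ty": 0, "tz": 0, "rx": 0, "ry": 0, "rz": 0, "hand": 1},
    {"tx": 0, "ty": 0, "tz": 0, "rx": 0, "ry": 0, "rz": 0, "hand": 1},
    {"tx": 0, "ty": 0, "tz": -30, "rx": 0, "ry": 0, "rz": 0, "hand": 1},
    {"tx": 0, "ty": 0, "tz": -70, "rx": 0, "ry": 0, "rz": 0, "hand": 1},
    {"tx": 0, "ty": 0, "tz": -70, "rx": 0, "ry": 0, "rz": 0, "hand": 1},
    {"tx": 0, "ty": 0, "tz": -70, "rx": 0, "ry": 0, "rz": 0, "hand": 1},
  ],
)

```text
clock: 8.75
tool_pos: [481.3, 170.6, 122.5]
ee_rot: [0.001, 0.707, 0.707, 0.002]
wrist_force: [-0.2, 0.6, 0.1]
opening: 85.4
```

Run:
```python
from rim import *
c=snap('wrist','w7'); s=bot.get_state(); T=s['tool_pos']; print(T,s['ee_rot'],s['clock'],s['opening'],s['wrist_force'])
p=proj(c,[[484.8,171,60],[484.8-25,171,60],[484.8,171-25,60]]); rad=abs(p[2][0]-p[0][0])
Pp=rimpts(c,int(p[0][0]-.85*rad),int(p[0][0]+.85*rad),int(p[1][1]-6),int(p[1][1]+.45*rad))
for r in(None,24.5,25): print(fit(c,Pp,60,r))
# 3-cam check of the stack outline, scene camera
sc=snap('scene','scene1'); sd=snap('side','side1')
a=cv2.imread('pics/scene1.png')[190:225,280:325]; b=cv2.imread('pics/side1.png')[205:245,285:325]
g=cv2.imread('pics/scene1.png')[155:280,330:450]
w=cv2.imread('pics/w7.png')
A=cv2.resize(a,(270,210),interpolation=cv2.INTER_CUBIC);B=cv2.resize(b,(210,210),interpolation=cv2.INTER_CUBIC)
W=cv2.resize(w[150:290,240:400],(320,280)); G=cv2.resize(g,(312,325))
o=np.zeros((560,800,3),np.uint8); o[:210,:270]=A;o[:210,280:490]=B;o[220:500,:320]=W;o[220:545,400:712]=G
cv2.imwrite('pics/m1.png',o)
```

```text
[479.89022308 170.3532529  120.93459732] [5.81864775e-04 7.07129891e-01 7.07082911e-01 8.57621169e-04] 8.8 85.48585222684115 [-0.49239391  0.92385053 -0.81035107]
(array([483.5 , 170.93,  24.25]), np.float64(0.31), 57)
(array([483.79, 170.93]), np.float64(0.31), 57)
(array([484.37, 170.94]), np.float64(0.33), 57)
```

View pics/m1.png

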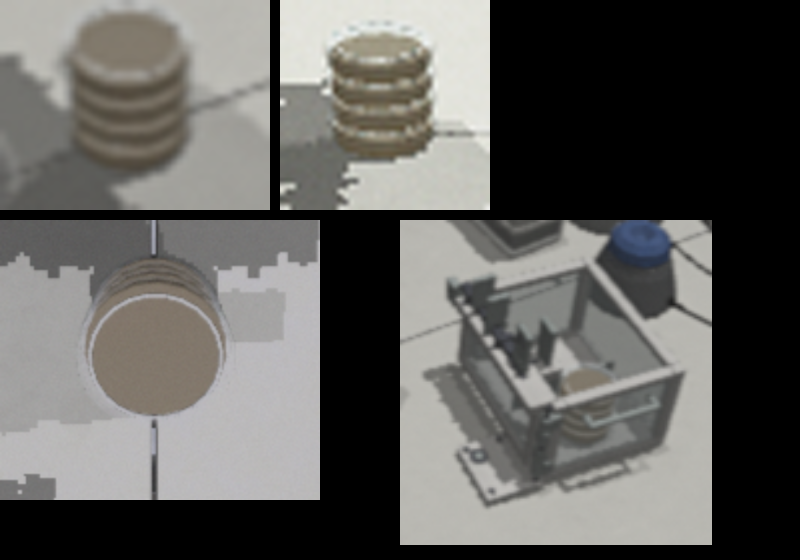

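The pile stands four high and square: rim fits at each level agree within about 1 mm. Now to the carrier, looking down on the gate.

Emit:
drive_tool(
  deltas=[
    {"tx": 0, "ty": 0, "tz": -40, "rx": 0, "ry": 0, "rz": 0, "hand": 1},
    {"tx": 0, "ty": 0, "tz": -80, "rx": 0, "ry": 0, "rz": 0, "hand": 1},
    {"tx": -130, "ty": 110, "tz": -140, "rx": 0, "ry": 0, "rz": 0, "hand": 1},
    {"tx": -130, "ty": 110, "tz": -140, "rx": 0, "ry": 0, "rz": 0, "hand": 1},
    {"tx": -130, "ty": 110, "tz": -140, "rx": 0, "ry": 0, "rz": 0, "hand": 1},
    {"tx": -130, "ty": 110, "tz": -140, "rx": 0, "ry": 0, "rz": 0, "hand": 1},
    {"tx": -130, "ty": 110, "tz": -140, "rx": 0, "ry": 0, "rz": 0, "hand": 1},
    {"tx": -130, "ty": 110, "tz": -140, "rx": 0, "ry": 0, "rz": 0, "hand": 1},
    {"tx": -130, "ty": 110, "tz": -140, "rx": 0, "ry": 0, "rz": 0, "hand": 1},
    {"tx": -130, "ty": 110, "tz": -140, "rx": 0, "ry": 0, "rz": 0, "hand": 1},
  ],
)

```text
clock: 9.73
tool_pos: [587.7, 40.9, 258.5]
ee_rot: [-0.002, 0.707, 0.707, -0.001]
wrist_force: [0.1, 0.2, -0.1]
opening: 85.3
```

Run:
```python
from rim import *
c=snap('wrist','w8'); s=bot.get_state(); T=s['tool_pos']; print(T,s['ee_rot'],s['clock'],s['opening'],s['wrist_force'])
im=cv2.imread('pics/w8.png'); 
o=cv2.resize(im[60:380,120:520],(800,640),interpolation=cv2.INTER_CUBIC)[:600]
cv2.imwrite('pics/w8c.png',o)
```

```text
[587.63048111  41.26809109 258.75384655] [-0.0013539   0.7066917   0.70751964 -0.0009808 ] 9.7833 85.31060741325508 [-0.27803038 -0.41023248 -0.62092411]
```

View pics/w8c.png

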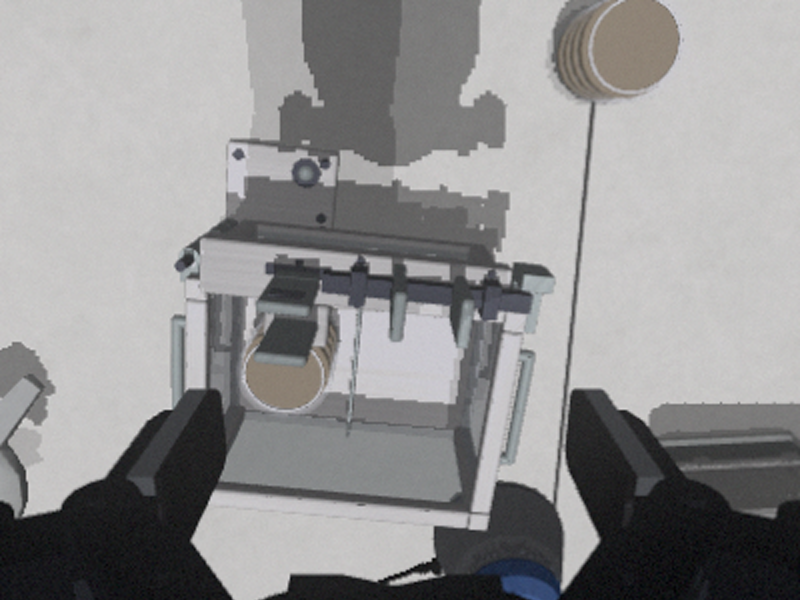

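The wrist view shows the carrier turned a few degrees. In crop pixels, the safety paddle top is at (284,304), its lug top at (281,358), the bolt lug's far top end at (397,340), the bolt paddle's at (460,347), and the corner plate with its ball at (306,172).

Run:
```python
from h import *
c=load('w8')
f=lambda u,v,z: onz(c,120+u/2,60+v/2,z)[:2].round(1)
sp,sl=f(284,304,158),f(281,358,158); print('safety',sp,sl,np.hypot(*(sl-sp)),np.degrees(np.arctan2(*(sl-sp)[::-1])))
bl,bp=f(397,340,158),f(460,347,158); print('bolt far ends',bl,bp,np.hypot(*(bp-bl)),np.degrees(np.arctan2(*-(bp-bl)[:1],(bp-bl)[1])))
for n,u,v,z in[('frontrailL',203,240,112),('backL',215,492,110),('backR',490,528,110),('railR',497,262,112),('ball',306,172,12),('plateTL',230,142,12),('plateTR',338,152,12)]: print(n,f(u,v,z))
# enlarged overlay image
```

```text
safety [597.4  -7.1] [623.2 -10. ] 25.96247291765566 -6.413304142866088
bolt far ends [614.4  42.3] [617.8  70.5] 28.40422503783548 -6.8748180287041984
frontrailL [579.6 -55.1]
backL [730.8 -63.6]
backR [756.3  98.1]
railR [591.2  93.3]
ball [557.8 -16.5]
plateTL [538.6 -64.7]
plateTR [545.    4.7]
```

Emit:
drive_tool(
  deltas=[
    {"tx": -51, "ty": 30, "tz": 0, "rx": 0, "ry": 0, "rz": 20, "hand": 1},
    {"tx": -51, "ty": 30, "tz": 0, "rx": 0, "ry": 0, "rz": 40, "hand": 1},
    {"tx": -51, "ty": 30, "tz": 0, "rx": 0, "ry": 0, "rz": 60, "hand": 1},
    {"tx": -51, "ty": 30, "tz": 20, "rx": 0, "ry": 0, "rz": 80, "hand": 1},
    {"tx": -51, "ty": 30, "tz": 40, "rx": 0, "ry": 0, "rz": 96.5, "hand": 1},
    {"tx": -51, "ty": 30, "tz": 50, "rx": 0, "ry": 0, "rz": 96.5, "hand": 1},
    {"tx": -51, "ty": 30, "tz": 50, "rx": 0, "ry": 0, "rz": 96.5, "hand": 1},
    {"tx": -51, "ty": 30, "tz": 50, "rx": 0, "ry": 0, "rz": 96.5, "hand": 1},
    {"tx": -51, "ty": 30, "tz": 50, "rx": 0, "ry": 0, "rz": 96.5, "hand": 1},
    {"tx": -51, "ty": 30, "tz": 50, "rx": 0, "ry": 0, "rz": 96.5, "hand": 1},
  ],
)

```text
clock: 10.62
tool_pos: [617.9, -9.0, 209.5]
ee_rot: [-0.0, 0.987, 0.158, -0.001]
wrist_force: [-0.8, -0.0, -0.5]
opening: 85.5
```

Emit:
drive_tool(
  deltas=[
    {"tx": 0, "ty": 0, "tz": 0, "rx": 0, "ry": 0, "rz": 24.8, "hand": 1},
    {"tx": 0, "ty": 0, "tz": 0, "rx": 0, "ry": 0, "rz": 24.8, "hand": 1},
    {"tx": 0, "ty": 0, "tz": 0, "rx": 0, "ry": 0, "rz": 24.8, "hand": 1},
    {"tx": 0, "ty": 0, "tz": 0, "rx": 0, "ry": 0, "rz": 24.8, "hand": 1},
    {"tx": 0, "ty": 0, "tz": 0, "rx": 0, "ry": 0, "rz": 24.8, "hand": 1},
    {"tx": 0, "ty": 0, "tz": 0, "rx": 0, "ry": 0, "rz": 24.8, "hand": 1},
    {"tx": 0, "ty": 0, "tz": 0, "rx": 0, "ry": 0, "rz": 24.8, "hand": 1},
  ],
)

```text
clock: 11.2
tool_pos: [618.7, -9.9, 210.0]
ee_rot: [-0.0, 0.999, -0.055, -0.0]
wrist_force: [0.4, 0.3, 0.3]
opening: 85.7
```

Run:
```python
from h import *
c=snap('wrist','w9'); s=bot.get_state(); T=s['tool_pos']; print(T,s['ee_rot'],s['clock'],s['qpos'].round(2))
im=cv2.imread('pics/w9.png')
ex=np.array([.9936,-.113]);ey=np.array([.113,.9936])
def g(a,b,z): return [*(a*ex+b*ey),z]
def box(x,y,hx,hy,col):
    t=proj(c,[g(x+i*hx,y+j*hy,158) for i,j in((-1,-1),(1,-1),(1,1),(-1,1))])
    print(t.round().tolist())
    return t,col
B=[box(594.4,60.5,3,12,(0,0,255)),box(620.4,60.5,3,12,(0,255,0)),box(594,111.5,12,3,(255,0,0)),box(594,141.5,12,3,(0,255,255))]
k=2; x0,y0=120,80
o=cv2.resize(im[y0:y0+300,x0:x0+400],None,fx=k,fy=k,interpolation=cv2.INTER_CUBIC)
for t,col in B: cv2.polylines(o,[((t-[x0,y0]+.5)*k).astype(np.int32)],True,col,1)
cv2.imwrite('pics/w9c.png',o)
```

```text
[618.8300534  -10.10607363 210.07854259] [-3.56501432e-05  9.98484814e-01 -5.50273486e-02 -2.55613104e-04] 11.25 [-0.14  0.47 -0.03  1.07  0.    1.55]
[[284.0, 237.0], [292.0, 237.0], [291.0, 205.0], [283.0, 205.0]]
[[320.0, 237.0], [328.0, 237.0], [329.0, 205.0], [320.0, 205.0]]
[[267.0, 153.0], [303.0, 153.0], [303.0, 144.0], [266.0, 144.0]]
[[264.0, 106.0], [302.0, 106.0], [302.0, 96.0], [264.0, 96.0]]
```

View pics/w9c.png

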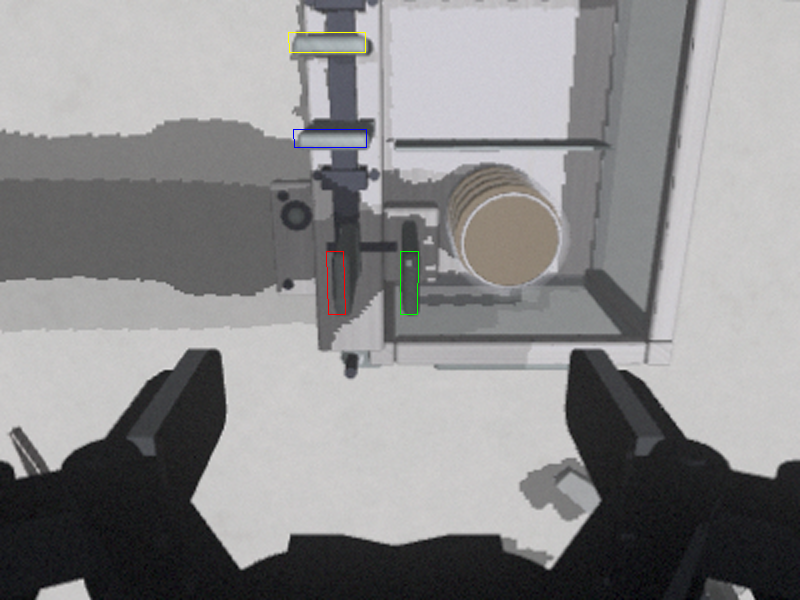

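The overlay matches closely: paddles and lugs fall on the model, with the bolt pair about 1 mm further in and the hinge pin at crop (351,362). Descending over the safety catch and squeezing.

Run:
```python
from h import *
c=load('w9'); ex=np.array([.9936,-.113]);ey=np.array([.113,.9936])
for z in(105,112,118):
    p=onz(c,120+351/2,80+362/2,z)[:2]; print(z,p,p@ex,p@ey)
c=load('w8')
p=onz(c,120+185/2,60+262/2,112)[:2]; print(p,p@ex,p@ey)
```

```text
105 [591.22946994 -67.92821397] 595.1214895061815 -0.6845432988692237
112 [592.24729368 -64.10732991] 595.7010392787545 3.226901184829614
118 [593.11971403 -60.83228643] 596.1977962266744 6.57956788514292
[591.0307086  -65.41731619] 594.6402687903845 1.7878247026609269
```

Emit:
drive_tool(
  deltas=[
    {"tx": -1, "ty": 0, "tz": 40, "rx": 0, "ry": 0, "rz": 0, "hand": 1},
    {"tx": -1, "ty": 0, "tz": 70, "rx": 0, "ry": 0, "rz": 0, "hand": 1},
    {"tx": -1, "ty": 0, "tz": 84, "rx": 0, "ry": 0, "rz": 0, "hand": 1},
    {"tx": -1, "ty": 0, "tz": 84, "rx": 0, "ry": 0, "rz": 0, "hand": 1},
    {"tx": -1, "ty": 0, "tz": 84, "rx": 0, "ry": 0, "rz": 0, "hand": 0.5},
    {"tx": -1, "ty": 0, "tz": 84, "rx": 0, "ry": 0, "rz": 0, "hand": 0.35},
    {"tx": -1, "ty": 0, "tz": 84, "rx": 0, "ry": 0, "rz": 0, "hand": 0.25},
    {"tx": -1, "ty": 0, "tz": 84, "rx": 0, "ry": 0, "rz": 0, "hand": 0.15},
    {"tx": -1, "ty": 0, "tz": 84, "rx": 0, "ry": 0, "rz": 0, "hand": 0.15},
    {"tx": -1, "ty": 0, "tz": 84, "rx": 0, "ry": 0, "rz": 0, "hand": 0.15},
  ],
  grip_force=25,
)

```text
clock: 12.08
tool_pos: [618.6, -10.6, 127.3]
ee_rot: [-0.0, 0.998, -0.056, 0.001]
wrist_force: [-0.3, -0.3, 3.8]
opening: 16.7
```

Emit:
drive_tool(
  deltas=[
    {"tx": -1, "ty": 0, "tz": 0, "rx": 0, "ry": 0, "rz": 0, "hand": 0.15},
    {"tx": -1, "ty": 0, "tz": 0, "rx": 0, "ry": 0, "rz": 0, "hand": 0.6},
    {"tx": -1, "ty": 0, "tz": 0, "rx": 0, "ry": 0, "rz": 0, "hand": 0.6},
    {"tx": -1, "ty": 0, "tz": 0, "rx": 0, "ry": 0, "rz": 0, "hand": 0.6},
    {"tx": -1, "ty": 0, "tz": -40, "rx": 0, "ry": 0, "rz": 0, "hand": 0.73},
    {"tx": -1, "ty": 0, "tz": -70, "rx": 0, "ry": 0, "rz": 0, "hand": 0.73},
    {"tx": -20, "ty": -61, "tz": -75, "rx": 0, "ry": 0, "rz": -20, "hand": 0.73},
    {"tx": -20, "ty": -61, "tz": -75, "rx": 0, "ry": 0, "rz": -30, "hand": 0.73},
    {"tx": -20, "ty": -61, "tz": -75, "rx": 0, "ry": 0, "rz": -40, "hand": 0.73},
    {"tx": -20, "ty": -61, "tz": -75, "rx": 0, "ry": 0, "rz": -40, "hand": 0.73},
  ],
)

```text
clock: 12.92
tool_pos: [605.0, 53.7, 201.7]
ee_rot: [0.0, 0.98, 0.197, 0.0]
wrist_force: [-0.3, -0.2, 0.0]
opening: 62.2
```

Emit:
drive_tool(
  deltas=[
    {"tx": 0, "ty": 0, "tz": 0, "rx": 0, "ry": 0, "rz": -60.5, "hand": 0.73},
    {"tx": 0, "ty": 0, "tz": 0, "rx": 0, "ry": 0, "rz": -60.5, "hand": 0.73},
    {"tx": 0, "ty": 0, "tz": 0, "rx": 0, "ry": 0, "rz": -60.5, "hand": 0.73},
    {"tx": 0, "ty": 0, "tz": 0, "rx": 0, "ry": 0, "rz": -60.5, "hand": 0.73},
    {"tx": 0, "ty": 0, "tz": 0, "rx": 0, "ry": 0, "rz": -60.5, "hand": 0.73},
    {"tx": 0, "ty": 0, "tz": 0, "rx": 0, "ry": 0, "rz": -60.5, "hand": 0.73},
    {"tx": 0, "ty": 0, "tz": 0, "rx": 0, "ry": 0, "rz": -60.5, "hand": 0.73},
    {"tx": 0, "ty": 0, "tz": 0, "rx": 0, "ry": 0, "rz": -60.5, "hand": 0.73},
    {"tx": 0, "ty": 0, "tz": 0, "rx": 0, "ry": 0, "rz": -60.5, "hand": 0.73},
    {"tx": 0, "ty": 0, "tz": 0, "rx": 0, "ry": 0, "rz": -60.5, "hand": 0.73},
  ],
)

```text
clock: 13.75
tool_pos: [605.1, 52.1, 201.0]
ee_rot: [-0.0, 0.75, 0.661, -0.0]
wrist_force: [-0.0, 0.5, -0.3]
opening: 62.3
```

Run:
```python
from h import *
s=bot.get_state(); T=s['tool_pos']; q=s['ee_rot']; print(T,np.degrees(2*np.arctan2(q[2],q[1])),s['clock'],s['opening'])
ex=np.array([.9936,-.113]);ey=np.array([.113,.9936]); print(T[:2]@ex,T[:2]@ey)
```

```text
[605.12987139  52.13154712 201.00862651] 82.76302822385883 13.75 62.34014978158694
595.3661753838045 120.1775806857595
```

Emit:
drive_tool(
  deltas=[
    {"tx": 0.5, "ty": 0, "tz": 35, "rx": 0, "ry": 0, "rz": -0.7, "hand": 0.73},
    {"tx": 0.5, "ty": 0, "tz": 60, "rx": 0, "ry": 0, "rz": -0.7, "hand": 0.73},
    {"tx": 0.5, "ty": 0, "tz": 75, "rx": 0, "ry": 0, "rz": -0.7, "hand": 0.73},
    {"tx": 0.5, "ty": 0, "tz": 75, "rx": 0, "ry": 0, "rz": -0.7, "hand": 0.73},
    {"tx": 0.5, "ty": 0, "tz": 75, "rx": 0, "ry": 0, "rz": -0.7, "hand": 0.5},
    {"tx": 0.5, "ty": 0, "tz": 75, "rx": 0, "ry": 0, "rz": -0.7, "hand": 0.35},
    {"tx": 0.5, "ty": 0, "tz": 75, "rx": 0, "ry": 0, "rz": -0.7, "hand": 0.2},
    {"tx": 0.5, "ty": 0, "tz": 75, "rx": 0, "ry": 0, "rz": -0.7, "hand": 0.2},
    {"tx": 0.5, "ty": 0, "tz": 75, "rx": 0, "ry": 0, "rz": -0.7, "hand": 0.2},
    {"tx": 0.5, "ty": 0, "tz": 75, "rx": 0, "ry": 0, "rz": -0.7, "hand": 0.2},
  ],
  grip_force=40,
)

```text
clock: 14.58
tool_pos: [606.2, 50.7, 128.6]
ee_rot: [0.002, 0.747, 0.665, -0.0]
wrist_force: [-3.2, -7.0, 4.0]
opening: 22.7
```

The bolt is fully squeezed (22.7 mm read, against about 24 mm nominal, with the gripper reading 1.4 mm short). Now I'll swing the gate along its arc.

Emit:
drive_tool(
  deltas=[
    {"tx": -1.7, "ty": -6.1, "tz": 0, "rx": 0, "ry": 0, "rz": -3, "hand": 0.2},
    {"tx": -2.1, "ty": -12.3, "tz": 0, "rx": 0, "ry": 0, "rz": -6, "hand": 0.2},
    {"tx": -2.9, "ty": -18.4, "tz": 0, "rx": 0, "ry": 0, "rz": -9, "hand": 0.2},
    {"tx": -4.1, "ty": -24.4, "tz": 0, "rx": 0, "ry": 0, "rz": -12, "hand": 0.2},
    {"tx": -5.5, "ty": -30.4, "tz": 0, "rx": 0, "ry": 0, "rz": -15, "hand": 0.2},
    {"tx": -7.3, "ty": -36.3, "tz": 0, "rx": 0, "ry": 0, "rz": -18, "hand": 0.2},
  ],
)

```text
clock: 15.08
tool_pos: [569.7, 49.4, 128.6]
ee_rot: [0.002, 0.633, 0.774, 0.001]
wrist_force: [-1.2, 0.0, 2.7]
opening: 22.6
```

```bash
cat > st.py <<'E'
from h import *
s=bot.get_state(); T=s['tool_pos']; q=s['ee_rot']; y=2*np.arctan2(q[2],q[1])
h=np.array([591.5,-66.8]); d=T[:2]-h; a=np.arctan2(d[1],d[0])
u=np.array([np.cos(y),np.sin(y)]); n=np.array([-u[1],u[0]]); F=s['wrist_force'][:2]
print('pos',T.round(1),'yaw',np.degrees(y).round(2),'r',np.hypot(*d).round(2),'swing',np.degrees(a).round(2)-83.5,'Fr,Ft',(F@u).round(1),(F@n).round(1),'Fz',s['wrist_force'][2].round(1),'torq',s['ft_torque'].round(2),'open',s['opening'].round(1),s['clock'])
E
python3 st.py
```

```text
Traceback (most recent call last):
  File "st.py", line 5, in <module>
    print('pos',T.round(1),'yaw',np.degrees(y).round(2),'r',np.hypot(*d).round(2),'swing',np.degrees(a).round(2)-83.5,'Fr,Ft',(F@u).round(1),(F@n).round(1),'Fz',s['wrist_force'][2].round(1),'torq',s['ft_torque'].round(2),'open',s['opening'].round(1),s['clock'])
                                                                                                                                                                                                                                    ^^^^^^^^^^^^^^^^^^
AttributeError: 'float' object has no attribute 'round'
```

Emit:
drive_tool(
  deltas=[
    {"tx": -0.3, "ty": -8.2, "tz": 0, "rx": 0, "ry": 0, "rz": -4, "hand": 0.2},
    {"tx": -1.1, "ty": -16.4, "tz": 0, "rx": 0, "ry": 0, "rz": -8, "hand": 0.2},
    {"tx": -2.6, "ty": -24.5, "tz": 0, "rx": 0, "ry": 0, "rz": -12, "hand": 0.2},
    {"tx": -4.6, "ty": -32.5, "tz": 0, "rx": 0, "ry": 0, "rz": -16, "hand": 0.2},
    {"tx": -7.1, "ty": -40.4, "tz": 0, "rx": 0, "ry": 0, "rz": -20, "hand": 0.2},
    {"tx": -10.2, "ty": -48, "tz": 0, "rx": 0, "ry": 0, "rz": -24, "hand": 0.2},
    {"tx": -13.8, "ty": -55.4, "tz": 0, "rx": 0, "ry": 0, "rz": -28, "hand": 0.2},
    {"tx": -17.9, "ty": -62.5, "tz": 0, "rx": 0, "ry": 0, "rz": -32, "hand": 0.2},
  ],
)

```text
clock: 15.75
tool_pos: [511.4, 19.9, 128.6]
ee_rot: [0.001, 0.394, 0.919, 0.001]
wrist_force: [-0.9, 1.0, 6.3]
opening: 22.6
```

```bash
sed -i "s/s\['opening'\].round(1)/s['opening']/" st.py; python3 st.py
```

```text
pos [511.4  19.9 128.6] yaw 133.55 r 118.04 swing 49.25 Fr,Ft 1.4 -0.1 Fz 6.3 torq [ 0.76  0.78 -0.37] open 22.5886922735355 15.75
```

Emit:
drive_tool(
  deltas=[
    {"tx": -0.3, "ty": -8.2, "tz": 0, "rx": 0, "ry": 0, "rz": -4, "hand": 0.2},
    {"tx": -1.1, "ty": -16.4, "tz": 0, "rx": 0, "ry": 0, "rz": -8, "hand": 0.2},
    {"tx": -2.6, "ty": -24.5, "tz": 0, "rx": 0, "ry": 0, "rz": -12, "hand": 0.2},
    {"tx": -4.6, "ty": -32.5, "tz": 0, "rx": 0, "ry": 0, "rz": -16, "hand": 0.2},
    {"tx": -7.1, "ty": -40.4, "tz": 0, "rx": 0, "ry": 0, "rz": -20, "hand": 0.2},
    {"tx": -10.2, "ty": -48, "tz": 0, "rx": 0, "ry": 0, "rz": -24, "hand": 0.2},
    {"tx": -13.8, "ty": -55.4, "tz": 0, "rx": 0, "ry": 0, "rz": -28, "hand": 0.2},
    {"tx": -17.9, "ty": -62.5, "tz": 0, "rx": 0, "ry": 0, "rz": -32, "hand": 0.2},
    {"tx": -22.5, "ty": -69.4, "tz": 0, "rx": 0, "ry": 0, "rz": -36, "hand": 0.2},
    {"tx": -22.5, "ty": -69.4, "tz": 0, "rx": 0, "ry": 0, "rz": -36, "hand": 0.2},
  ],
)

```text
clock: 16.58
tool_pos: [475.4, -45.0, 128.6]
ee_rot: [0.0, 0.092, 0.996, 0.0]
wrist_force: [-4.5, 3.0, 11.8]
opening: 22.6
```

```bash
python3 st.py
python3 - <<'E'
from rim import *
c=snap('wrist','w10')
sc=snap('scene','scene2'); s0=load('scene1')
# pile unchanged in scene view? bystanders?
for n,uv,r in[('pile',(301,205),25),('beaker',(272,230),25),('timer',(235,190),20),('tweez',(322,345),30)]:
    a,b=[x['pixels'][uv[1]-r:uv[1]+r,uv[0]-r:uv[0]+r].astype(int) for x in(s0,sc)]; print(n,np.abs(a-b).mean().round(2),(np.abs(a-b).max(2)>40).mean().round(3))
print(fitcyl(load('scene1'),(301,205),0,60)[0],fitcyl(sc,(301,205),0,60)[0])
E
```

```text
pos [475.4 -45.  128.6] yaw 169.48 r 118.1 swing 85.87 Fr,Ft 5.0 -2.1 Fz 11.8 torq [0.97 1.64 0.08] open 22.598505855860136 16.5833
pile 40.28 0.322
beaker 50.89 0.487
timer 14.19 0.0
tweez 13.39 0.0
[483.06771466 167.78051525  22.36193382] [482.82926018 167.51183666  22.51581286]
```

Emit:
drive_tool(
  deltas=[
    {"tx": 0, "ty": 0, "tz": 0, "rx": 0, "ry": 0, "rz": 0, "hand": 0.2},
    {"tx": 0, "ty": 0, "tz": 0, "rx": 0, "ry": 0, "rz": 0, "hand": 0.2},
    {"tx": 0, "ty": 0, "tz": 0, "rx": 0, "ry": 0, "rz": 0, "hand": 0.2},
    {"tx": 0, "ty": 0, "tz": 0, "rx": 0, "ry": 0, "rz": 0, "hand": 0.2},
    {"tx": 0, "ty": 0, "tz": 0, "rx": 0, "ry": 0, "rz": 0, "hand": 0.2},
    {"tx": 0, "ty": 0, "tz": 0, "rx": 0, "ry": 0, "rz": 0, "hand": 0.2},
  ],
)

```text
clock: 17.18
tool_pos: [475.5, -44.3, 128.5]
ee_rot: [0.0, 0.093, 0.996, -0.0]
wrist_force: [-4.8, 1.8, 12.1]
opening: 22.7
```

```bash
python3 st.py; python3 -c "
from workcell import bot; print(bot.get_state()['dq'].round(4)); print(bot.finish_job())"
```

```text
pos [475.5 -44.3 128.5] yaw 169.38 r 118.11 swing 85.53999999999999 Fr,Ft 5.1 -0.9 Fz 12.1 torq [ 0.62  1.62 -0.17] open 22.654036285823192 17.1833
[ 0.0005  0.0012  0.0007 -0.0004 -0.0005  0.    ]
the job is handed in; nothing more can be done
None
```

I stacked both loose dishes on the pile, squeezed the safety catch and then the bolt catch fully, and swung the gate past its check. I then handed the job in at about 17 s of the 64 s allowed; no verdict came back.

**Gate:** it is held at about 85° (1.49 rad) by the grip on the bolt lug and paddle, with the joints at rest. I worked that angle out from the tool position round the hinge; I had no pictures left to see the gate itself. The sideways force is towards shut, as the closing spring should give. It read 2.1 N just after the swing and 0.9 N at the last check, so the second reading is lower than the 2.1 N or so I expected.

**Catches:** the safety catch closed to 16.7 mm and the bolt catch to 22.7 mm. With the gripper reading about 1.4 mm short, both match full travel. I did not re-measure the safety catch after letting it go.

**Dishes:** the rim fits put the dishes within about 1 mm of each other. After the swing, a rougher fit from the scene camera still put the pile within about 0.5 mm of where it had been.

**Beaker, timer and tweezers:**
- **Timer and tweezers:** their parts of the picture did not change noticeably, so they look unmoved.
- **Beaker:** the before-and-after check failed, as about half of its picture area changed. I put that down to the arm or its shadow in the view, since the tool stayed well clear of it, but the check does not confirm it.

**Upward force:** the wrist also showed a steady 12 N upward at the end. I left it because it is well under the limits.

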